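# Knock a stuck casting out of a turn-over mould

### The arm

A 6-joint arm with a two-finger parallel gripper is mounted at the origin on the work surface; the furniture and walls round the work are solid. World frame = base frame: x ahead of the robot, y to its left, z up, the work surface at z = 0. Lengths are in mm, angles in rad, forces in N, time in s.
With the tool pointing down it reaches from about 300 to 775 mm from the base axis. Payload 14.6 kg.
Tool frame: the origin (TCP) lies between the finger pads; the fingertips stand 19 mm ahead of it and the grasp point (between the pads) is the TCP; z points along the fingers, y is the line along which they close (so a half turn about z gives the same grasp; the last joint's range is limited). The gripper opens to 94 mm and grips with 3 to 60 N. Pads are 16 mm wide; open, the fingers measure 119 mm over their backs; the gripper's body (75 mm by 177 mm) begins 78 mm behind the grasp point.
Start: joints at [1.176, 0.3, 1.521, -0, 1.321, -0.067], TCP at [177.076, 520.705, 224.446] pointing down, gripper open.
Joint ranges: [-3.03, 3.03], [-0.79, 2.21], [0.23, 2.52], [-1.04, 4.18], [0, 3.07], [-2.55, 2.55]. Speed limits (rad/s): [2.22, 2.22, 2.57, 3.14, 3.14, 3.14].

### API

Orientations are given as [roll, pitch, yaw] about the fixed x, y, z axes, in that order (R = Rz(yaw) Ry(pitch) Rx(roll)).
In Python, from cell import monitor, imaging, job, find_in, trace gives the robot as it stands. The module is installed in compiled form; this text tells all that it offers.
- The arm moves only by the tool arm_command, never from a script. Its argument "steps" is a list of rows, each a list of 5 numbers: the opening, from 0 (shut) to 1 (fully open), then the shift along the tool's x, y, z in mm, then the turn about the tool's z in degrees. In form: [[gripper, dx, dy, dz, turn], ...]. A call has 1 to 20 rows; each row is the pose to reach, as a shift and turn from the pose commanded when the call began, along the tool's axes at that moment; what a row does not reach only later rows make up. A row lasts 1/8 s, in which the tool goes at most 62.5 mm and 10.7 degrees, less where a joint would pass 70% of its speed; a pose out of reach is approached as far as the arm can. A call with a gripper value outside its range is refused whole. The fingers move at their own pace and stop on an object; "force" is the grip in N (left out, the last holds). Time passes only in rows, so rows that repeat a pose let the fingers close. It gives the time, the measured TCP pose, the force, the opening and the grip force at its end, in the units of the state.
- monitor.read_state(): the state, without advancing time (a new reading comes with each control period).
- imaging.camera(name): name is "side" or "top" or "wrist"; returns a dict with "img" (420x560x3 uint8, red, green, blue), "mtx" (3x3 intrinsics, pixels), "view" (4x4, takes a point from world to camera coordinates). Camera axes: x right, y down, z forward; pixel columns grow to the right and rows downward; lengths in mm; the calibration is good to about 2 mm. A picture is of the moment at which its call begins. There is no depth.
- job.sign_off(): hands the job in; it is judged then, once.
Trained networks look in a picture, given as the dict that the camera call returned (one of the last four; its "shot" number tells which), for a name from the list of things; names that differ only in an ending like _2 or _b are one class to them, and where a whole thing is asked for, a point or a joint stands for the part that bears it (a point fixed in the world has none). Each returns a list of dicts, best first, with "p" (0 to 1); they miss things now and then, are a little off and sometimes report something else, mostly with a low value. They report only what shows in the picture. A call takes as long as a camera call.
- find_in(picture, target): "rect" ([centre column, centre row, width, height] in pixels, round what is visible of it).
- trace(picture, target): "region" (420x560 bool, what is visible of it) and "rect" ([centre column, centre row, width, height] in pixels, round what is visible of it).
The state is a dict: "clock": time; "joints": joint angles; "qd": joint speeds; "effort": joint torques, N m; "eef_pos": TCP position; "eef_rot": TCP orientation; "wrist_force": force on the tool from outside, world axes, zero at the start; "moment": the same for the moment, N m; "finger_gap": finger opening in mm; "finger_force": force on a finger pad.
Only numpy, scipy, OpenCV 4.12 (cv2) and the standard library are available. Lean on these libraries where they do the work, as an engineer would, in place of code of your own. Each camera call takes 0.05 s, during which the arm holds its last target. There are 200 camera calls.

### The job

Take the mould by its red handle, swing it right over above the blue tray and lower it softly onto its stop, so that it lies mouth down with the orange casting still stuck inside. Then knock the casting loose: lift the handle about 4 to 5 cm and let it drop onto the stop, look or feel whether the casting has come out, and repeat only until it lies in the tray, with no further knock after that. Swing the empty mould back to its upright rest, set it down softly and let go; never touch the casting itself, never slam the mould from high up, and leave the other things on the table alone.

Things in the scene. Friction and masses are not known exactly. Their poses are not given: they have to be found in the camera images.
- stand: Fixed stand: plywood base 150 x 330 x 12 mm (x, y, z), two upright aluminium cheeks at its middle (32 mm wide along y, tops 92 mm high). Origin: centre of the base's underside, z up. The mould's upright rest is at its +y side; blue tray and dark knocking stops at its -y side. Turned up to 30 degrees either way; its -x side looks roughly at the robot.
- mould (a joint): Turning angle of the mould in rad: 0 = home, pocket upright on its rest at the stand's +y side; grows as the handle goes up and over; pi/2 = handle straight above the axis; pi = mouth down over the tray, on the knocking stops. A free hinge, no catch: it falls to either end by its own weight (0.4 kg, some 4 N at the handle when level).
- grip_centre (a point): Middle of the red handle: a plastic cylinder 24 mm in diameter, 40 mm long, its axis parallel to the stand's x, spinning freely on its spindle. It sticks out of the mould to the stand's -x side and moves on a half circle of 85 mm radius. Fingers from above have room on both sides of it (along the stand's y); the mould block is 26 mm behind its inner end. The point's axes turn with the mould.
- seat (a point): Centre of the floor of the mould's square pocket, 85 mm from the turning axis, 27 mm below it at home (above it when turned over). Aluminium block 52 x 52 x 44 mm, pocket 38 x 38 mm, 37 mm deep; two brass spring pins near the floor pinch the casting. z points out of the mouth: up at home, down when turned over.
- casting: Orange resin casting, 33 x 33 x 26 mm with a 4 mm high round boss, 50 g. Origin: centre of its square underside, z to the boss. It starts on the pocket's floor, boss to the mouth. Turned over it stays stuck; each drop of the handle from 4 to 5 cm shifts it some mm, and about 15 mm out it falls into the tray. That takes one to several drops, which differs from start to start.
- tray: Blue open tray fixed to the stand's base at its -y side, 128 x 124 x 32 mm outside with 3 mm walls; origin at the centre of its underside, 12 mm above the table; axes as the stand's.
- masking_tape: Bystander: loose roll of masking tape, 104 mm across and 25 mm high, right of the stand; origin at the centre of its underside.
- sanding_block: Bystander: loose cork sanding block, 66 x 112 x 36 mm, right of the stand; origin at the centre of its underside.
- star_knob: Bystander: loose black star knob with a threaded stud, 45 x 43 x 53 mm, right of the stand; origin at the centre of its underside.
- pivot (a point): Point on the mould's turning axis in the stand's centre plane, 78 mm above the stand's origin. Axes as the stand's; the mould turns about x. The handle's middle is at (-72, 85 cos a, 85 sin a) mm in this frame, where a is the mould's angle. A black guard beam slopes overhead, to the right of the robot (x about 0.27 m, from y = -0.08, z = 0.9 down to y = -0.5, z = 0.4): keep the elbow left of it.

How it is judged:
By the outcome, as a careful person would: the job done as asked, in the order asked, and still so for the second after the job is handed in, with the robot touching nothing.
It also fails if it takes over 72 s, if anything falls off the work surface, if the arm or the gripper's body presses on something with over 40 N, if the wrist force passes 120 N, or if a joint passes its speed limit or range.

## Working session

There is one attempt and no reset: what is moved stays moved. The work goes in short steps, Python scripts to look and compute and a tool call to move; the robot and the scene stay as the last step left them, time stands still between calls to the robot, and variables do not carry over. Pictures are saved under pics/ and viewed, at most 10 in all, crops included, and the job is handed in when it is done.

Besides the shell and the picture viewer there is one more tool, called after "Emit:" as name(argument=value, ...) on one line, values as JSON. arm_command: Moves the arm, as the interface text tells. Its arguments: {"type":"object","properties":{"steps":{"type":"array","items":{"type":"array","items":{"type":"number"}}},"force":{"type":"number"}},"required":["steps"]}

```bash
mkdir -p pics; cat > h.py <<'E'
import numpy as np, cv2
from cell import monitor, imaging, job, find_in, trace
def ray(c,uv):
    V=np.array(c["view"]);R=V[:3,:3];o=-R.T@V[:3,3]
    d=R.T@np.linalg.inv(c["mtx"])@np.array([uv[0],uv[1],1.]);return o,d/np.linalg.norm(d)
def atz(c,uv,z):
    o,d=ray(c,uv);return o+d*(z-o[2])/d[2]
def tri(rs):
    A=sum(np.eye(3)-np.outer(d,d) for o,d in rs);b=sum((np.eye(3)-np.outer(d,d))@o for o,d in rs);return np.linalg.solve(A,b)
def proj(c,p):
    q=np.array(c["view"])@np.r_[p,1];q=np.array(c["mtx"])@q[:3];return q[:2]/q[2]
def save(c,n): cv2.imwrite("pics/"+n,c["img"][:,:,::-1])
E
python3 - <<'E'
from h import *
np.set_printoptions(precision=1,suppress=True)
s=monitor.read_state();print(s["clock"],s["eef_pos"],s["eef_rot"],s["finger_gap"])
a=[]
for n in("side","top"):
    c=imaging.camera(n);a.append(c["img"])
    for t in("grip_centre","seat","casting","tray","stand","mould"):
        try:
            for f in find_in(c,t)[:2]:print(n,t,round(f["p"],2),np.array(f["rect"]))
        except Exception as e:print(n,t,e)
    print(-np.array(c["view"])[:3,:3].T@np.array(c["view"])[:3,3])
    save(c,n+"0.png")
E
```

```text
0.0 [177.  520.5 223.9] [-3.1 -0.   2.8] 93.78824680787366
side grip_centre 0.81 [309.  167.4  35.4  38.9]
side seat 0.92 [310.  166.5  35.8  36.2]
side seat 0.69 [305.1 195.4  78.6  88.6]
side tray 0.63 [296.6 210.4  55.9  45.7]
side stand 0.69 [306.1 195.6  78.   86.7]
side mould 0.91 [311.1 166.7  33.9  36.4]
[ 664.1 -755.8  991.2]
top grip_centre 0.6 [200.8 172.8  57.3  50.3]
top seat 0.94 [199.8 171.2  57.4  52.9]
top casting 0.64 [185.3 160.1  15.2  10.9]
top tray 0.76 [254.8 184.8  56.7  55.8]
top tray 0.34 [364.5 176.7  39.3  38.2]
top stand 0.65 [219.1 177.1 127.9  86.5]
top mould 0.93 [199.3 172.8  57.5  49.7]
[ 367.1   53.2 1139.2]
```

View pics/top0.png

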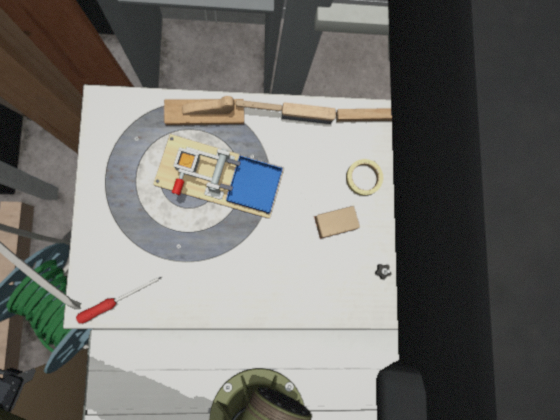

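View pics/side0.png

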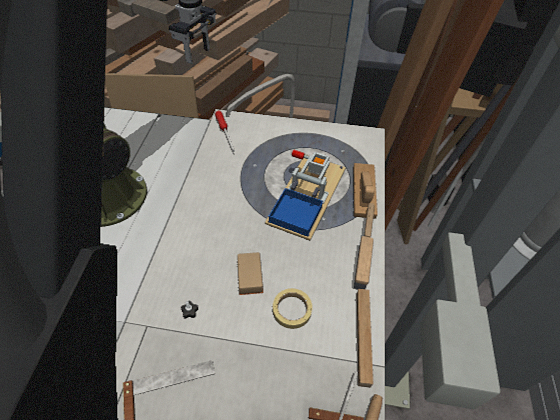

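The top picture shows the stand turned slightly: mould and casting at (187,160), red handle at (178,187), tray at (255,185). The side picture has the handle at (298,154) and the tray at (296,212).

```bash
python3 - <<'E'
from h import *
np.set_printoptions(precision=1,suppress=True)
def red(c,box):
    h=cv2.cvtColor(c["img"],cv2.COLOR_RGB2HSV);m=((h[...,0]<4)|(h[...,0]>175))&(h[...,1]>170)&(h[...,2]>60)
    k=np.zeros_like(m);k[box[1]:box[3],box[0]:box[2]]=1;ys,xs=np.nonzero(m&k);return len(xs),(xs.mean(),ys.mean()),(xs.min(),xs.max(),ys.min(),ys.max())
t=imaging.camera("top");
r=red(t,(165,170,195,205));print(r,atz(t,r[1],80))
h=cv2.cvtColor(t["img"],cv2.COLOR_RGB2HSV);m=((abs(h[...,0].astype(int)-110)<15)&(h[...,1]>150)).astype(np.uint8);m[:, :200]=0;m[:,300:]=0
cs=max(cv2.findContours(m,0,2)[0],key=cv2.contourArea);w=np.array([atz(t,p[0],44)[:2] for p in cs],np.float32)
print("tray",cv2.minAreaRect(w),cv2.boxPoints(cv2.minAreaRect(w)))
s=imaging.camera("side");q=red(s,(285,140,306,165));print(q,atz(s,q[1],80))
print("tri",tri([ray(t,r[1]),ray(s,q[1])]))
E
```

```text
(109, (np.float64(177.74311926605503), np.float64(186.045871559633)), (np.int64(172), np.int64(183), np.int64(179), np.int64(193))) [583.7 216.7  80. ]
tray ((602.6692504882812, 21.717086791992188), (116.2140121459961, 124.70413970947266), 75.12129974365234) [[527.5 -18.4]
 [648.  -50.5]
 [677.9  61.9]
 [557.3  93.9]]
(70, (np.float64(297.4714285714286), np.float64(154.18571428571428)), (np.int64(292), np.int64(303), np.int64(150), np.int64(158))) [582.6 219.9  80. ]
tri [582.9 216.2  83.5]
```

```bash
cat >> h.py <<'E'
from scipy.spatial.transform import Rotation as Ro
def shift(p,yawdeg):
    s=monitor.read_state();R=Ro.from_euler("xyz",s["eef_rot"]).as_matrix()
    y=np.degrees(s["eef_rot"][2]);t=(y-yawdeg+90)%180-90
    print("shift",(R.T@(np.array(p)-s["eef_pos"])).round(1),"turn",round(t,1),"pos",np.round(s["eef_pos"],1),"yaw",round(y,2),"rot",np.round(s["eef_rot"],3),"j6",np.round(s["joints"],2))
E
python3 -c "
from h import *
shift([583,217,200],165.1)"
```

```text
shift [-482.1 -156.9   24.4] turn -3.9 pos [177.1 520.7 224.5] yaw 161.22 rot [3.142 0.    2.814] j6 [ 1.18  0.3   1.52  0.    1.32 -0.07]
```

Emit:
arm_command(steps=[[1, -40, -13, 2, -1], [1, -85, -27, 4, -2], [1, -130, -42, 6, -3], [1, -175, -57, 8, -4], [1, -220, -72, 10, -4], [1, -265, -87, 12, -4], [1, -310, -101, 14, -4], [1, -355, -115, 16, -4], [1, -400, -130, 18, -4], [1, -445, -145, 20, -4], [1, -470, -153, 22, -4], [1, -482, -157, 24, -4], [1, -482, -157, 24, -4], [1, -482, -157, 24, -4]])

```text
clock: 2.55
eef_pos: [582.2, 217.7, 200.6]
eef_rot: [3.141, 0.0, 2.884]
wrist_force: [-1.0, -0.2, -0.3]
finger_gap: 93.8
finger_force: 0.0
```

```bash
python3 - <<'E'
from h import *
shift([583,217,80],165.1)
c=imaging.camera("wrist");save(c,"w1.png")
print(np.round(c["view"],2),[proj(c,(583,217,80)).round(0), proj(c,(631,116,78)).round(0)])
h=cv2.cvtColor(c["img"],cv2.COLOR_RGB2HSV);m=(((h[...,0]<4)|(h[...,0]>175))&(h[...,1]>170)&(h[...,2]>60)).astype(np.uint8)
for k in cv2.findContours(m,0,2)[0]:
    if cv2.contourArea(k)>200:
        r=cv2.minAreaRect(k);print(r,atz(c,r[0],80),[atz(c,p,80).round(0) for p in cv2.boxPoints(r)])
E
```

```text
shift [ -0.9  -0.5 120.6] turn 0.2 pos [582.2 217.7 200.6] yaw 165.27 rot [3.141 0.    2.884] j6 [ 0.3   0.48  1.33  0.    1.33 -1.01]
[[ 2.5000e-01  9.7000e-01  0.0000e+00 -3.5941e+02]
 [ 9.4000e-01 -2.5000e-01  2.5000e-01 -5.1251e+02]
 [ 2.4000e-01 -6.0000e-02 -9.7000e-01  2.4026e+02]
 [ 0.0000e+00  0.0000e+00  0.0000e+00  1.0000e+00]] [array([284., 214.]), array([186., 293.])]
((286.5, 214.5), (47.0, 25.0), 90.0) [583.88746511 219.07187962  80.        ] [array([562., 214.,  80.]), array([568., 234.,  80.]), array([606., 224.,  80.]), array([601., 204.,  80.])]
```

View pics/w1.png

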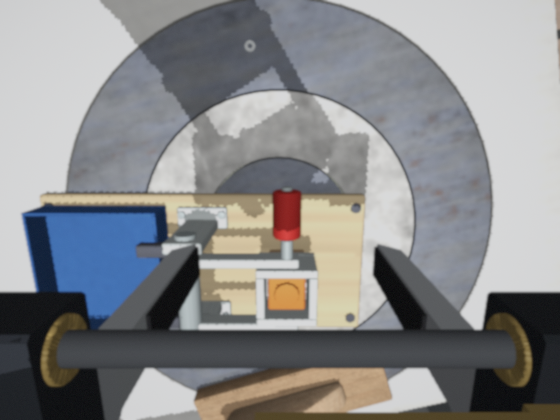

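The wrist view shows the handle upright at (286,214), centred between the fingers and square to them. The casting is at (286,292) and the tray is on the left.

Emit:
arm_command(steps=[[1, -1, -1, 20, 0], [1, -1, -1, 50, 0], [1, -1, -1, 80, 0], [1, -1, -1, 105, 0], [1, -1, -1, 117, 0], [1, -1, -1, 122, 0], [1, -1, -1, 122, 0], [0.15, -1, -1, 122, 0], [0.15, -1, -1, 122, 0], [0.15, -1, -1, 122, 0], [0.15, -1, -1, 122, 0], [0.15, -1, -1, 122, 0], [0.15, -1, -1, 122, 0]], force=25)

```text
clock: 4.22
eef_pos: [583.6, 215.6, 78.4]
eef_rot: [-3.142, -0.0, 2.884]
wrist_force: [-0.0, 0.2, -0.5]
finger_gap: 37.5
finger_force: 0.0
```

```bash
python3 - <<'E'
from h import *
shift([583,217,78],165.1)
R=Ro.from_euler("xyz",monitor.read_state()["eef_rot"]).as_matrix()
ey=np.array([.257,.966,0]);
for a in np.radians(range(0,181,10)): print(np.degrees(a).round(),(R.T@(85*(np.cos(a)-1)*ey+[0,0,85*np.sin(a)])).round(1))
E
```

```text
shift [0.9 1.2 0.4] turn 0.1 pos [583.6 215.6  78.4] yaw 165.22 rot [-3.142 -0.     2.884] j6 [ 0.3   0.6   1.44  0.    1.1  -1.02]
0.0 [0. 0. 0.]
10.0 [  0.   -1.3 -14.8]
20.0 [  0.   -5.1 -29.1]
30.0 [  0.  -11.4 -42.5]
40.0 [  0.  -19.9 -54.6]
50.0 [  0.1 -30.4 -65.1]
60.0 [  0.1 -42.5 -73.6]
70.0 [  0.1 -55.9 -79.9]
80.0 [  0.1 -70.2 -83.7]
90.0 [  0.2 -85.  -85. ]
100.0 [  0.2 -99.7 -83.7]
110.0 [   0.2 -114.   -79.9]
120.0 [   0.3 -127.4  -73.6]
130.0 [   0.3 -139.6  -65.1]
140.0 [   0.3 -150.1  -54.6]
150.0 [   0.3 -158.5  -42.5]
160.0 [   0.3 -164.8  -29.1]
170.0 [   0.3 -168.6  -14.8]
180.0 [   0.3 -169.9    0. ]
```

Emit:
arm_command(steps=[[0.2, 0, 2.5, 0, 0], [0.15, 0, 2.5, 0, 0], [0.15, 0, 2.5, 0, 0], [0.15, 0, 2.5, 0, 0], [0.15, 0, 2.5, 0, 0]])

```text
clock: 4.85
eef_pos: [584.1, 217.7, 78.4]
eef_rot: [-3.141, -0.0, 2.884]
wrist_force: [-2.1, -3.8, 1.5]
finger_gap: 23.6
finger_force: 25.0
```

Emit:
arm_command(steps=[[0.15, 0, 0, -7, 0], [0.15, 0, -1.3, -14.8, 0], [0.15, 0, -5.1, -29.1, 0], [0.15, 0, -11.4, -42.5, 0], [0.15, 0, -19.9, -54.6, 0], [0.15, 0, -30.4, -65.1, 0], [0.15, 0, -42.5, -73.6, 0], [0.15, 0, -55.9, -79.9, 0], [0.15, 0, -70.2, -83.7, 0], [0.15, 0, -85, -85, 0], [0.15, 0, -85, -85, 0]])

```text
clock: 6.22
eef_pos: [562.2, 135.2, 163.5]
eef_rot: [3.141, -0.0, 2.883]
wrist_force: [1.0, 0.1, -9.1]
finger_gap: 22.8
finger_force: 25.0
```

```bash
python3 - <<'E'
from h import *
c=imaging.camera("side");cv2.imwrite("pics/s2.png",cv2.resize(c["img"][120:260,220:400,::-1],None,fx=4,fy=4,interpolation=2))
print(monitor.read_state()["wrist_force"],monitor.read_state()["moment"])
E
```

```text
[-0.52469382  0.64576473 -7.03273264] [0.11839504 0.12154964 0.02822688]
```

View pics/s2.png

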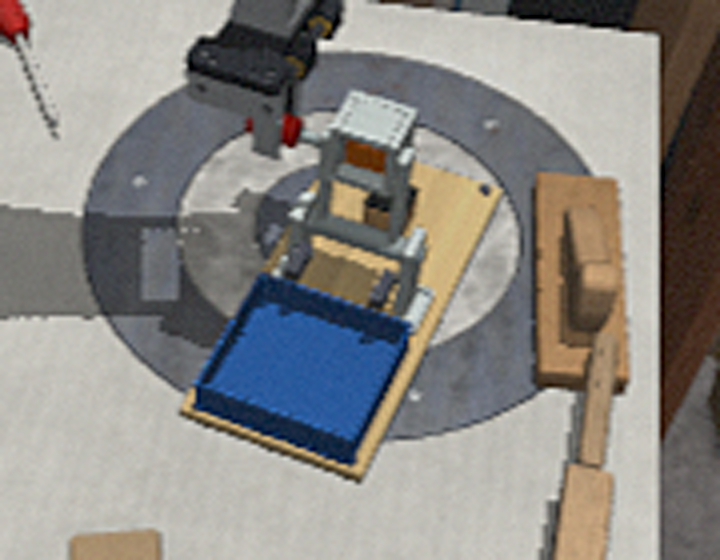

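The mould stands upright at 90°, held by the handle (crop 275,130), and the casting is still in the pocket (365,152). I'm continuing over to the stop, slowing near the end.

Emit:
arm_command(steps=[[0.15, 0, -14.7, 1.3, 0], [0.15, 0, -29, 5.1, 0], [0.15, 0, -42.4, 11.4, 0], [0.15, 0, -54.6, 19.9, 0], [0.15, 0, -65.1, 30.4, 0], [0.15, 0, -73.5, 42.5, 0], [0.15, 0, -77, 49, 0], [0.15, 0, -79.8, 55.9, 0], [0.15, 0, -82, 63, 0], [0.15, 0, -83.6, 70, 0], [0.15, 0, -84.4, 74, 0], [0.15, 0, -84.7, 77, 0], [0.15, 0, -84.9, 80, 0], [0.15, 0, -85, 82, 0], [0.15, 0, -85, 83.5, 0], [0.15, 0, -85, 84.5, 0], [0.15, 0, -85, 84.5, 0]])

```text
clock: 8.4
eef_pos: [540.6, 53.4, 78.6]
eef_rot: [-3.141, -0.001, 2.884]
wrist_force: [-5.5, -2.7, -4.6]
finger_gap: 23.4
finger_force: 25.0
```

Emit:
arm_command(steps=[[0.15, 0, 0, 0.5, 0], [0.15, 0, 0, 1, 0], [0.15, 0, 0, 1, 0]])

```text
clock: 8.78
eef_pos: [540.6, 53.4, 78.3]
eef_rot: [-3.141, -0.0, 2.884]
wrist_force: [-9.8, -3.5, 4.9]
finger_gap: 23.1
finger_force: 25.0
```

```bash
python3 - <<'E'
from h import *
print(monitor.read_state()["wrist_force"],monitor.read_state()["eef_pos"])
c=imaging.camera("side");cv2.imwrite("pics/s3.png",cv2.resize(c["img"][120:260,220:400,::-1],None,fx=4,fy=4,interpolation=2))
print([(f["p"],f["rect"]) for f in find_in(c,"casting")[:2]])
E
```

```text
[-9.7714213  -3.52810649  4.91028432] [540.63441693  53.3705558   78.33831747]
[]
```

View pics/s3.png

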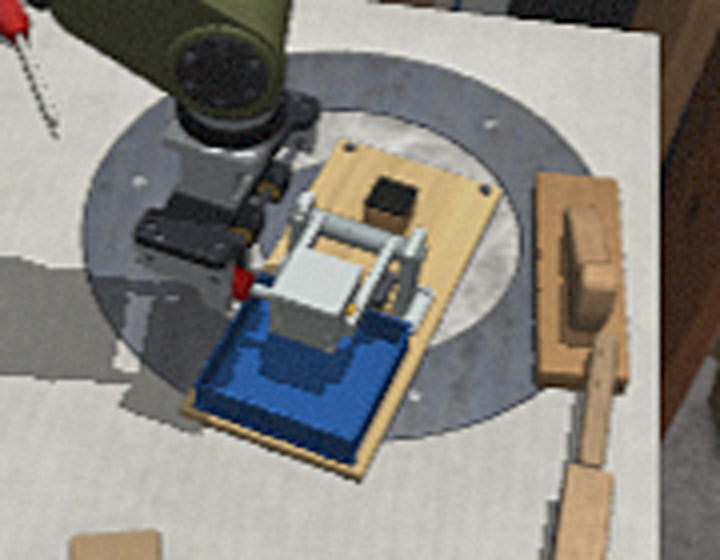

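The mould is seated on the stop, mouth down over the tray (crop 315,300), and the stop pushes back with about 5 N. Next is the first knock.

Emit:
arm_command(steps=[[0.15, 0, 1.5, -15, 0], [0.15, 0, 6, -30, 0], [0.15, 0, 12.9, -45, 0], [0.15, 0, 12.9, -45, 0], [1, 0, 12.9, -45, 0], [1, 0, 12.9, -45, 0], [1, 0, 12.9, -45, 0], [1, 0, 12.9, -45, 0], [1, 0, 12.9, -45, 0], [1, 0, 12.9, -45, 0]])

```text
clock: 10.12
eef_pos: [544.3, 66.2, 123.0]
eef_rot: [3.141, 0.0, 2.884]
wrist_force: [-0.1, -0.9, 0.0]
finger_gap: 80.0
finger_force: 0.0
```

```bash
cat >> h.py <<'E'
def look(n):
    c=imaging.camera("side");s=cv2.resize(c["img"][160:240,260:345],None,fx=5,fy=5,interpolation=2)
    w=imaging.camera("wrist");save_=np.hstack([s[:,:,::-1],cv2.resize(w["img"],(373,400-120))[:,:,::-1] if 0 else cv2.resize(w["img"][:,:,::-1],(375,400))])
    cv2.imwrite("pics/"+n,save_)
    for k in (c,w): print([(round(f["p"],2),np.round(f["rect"])) for f in find_in(k,"casting")[:2]])
    for k,q in((c["img"][160:240,260:345],"side"),(w["img"],"wrist")):
        h=cv2.cvtColor(np.ascontiguousarray(k),cv2.COLOR_RGB2HSV);m=(h[...,0]>6)&(h[...,0]<17)&(h[...,1]>190)&(h[...,2]>50)
        ys,xs=np.nonzero(m);print(q,"orange",len(xs),(xs.mean(),ys.mean()) if len(xs) else "")
    st=monitor.read_state();print(st["clock"],st["wrist_force"],st["finger_gap"])
E
python3 -c "
from h import *
look('k1.png')"
```

```text
[]
[]
side orange 0 
wrist orange 0 
10.325 [ 0.09824206  0.9802412  -0.31756065] 93.1356392738064
```

View pics/k1.png

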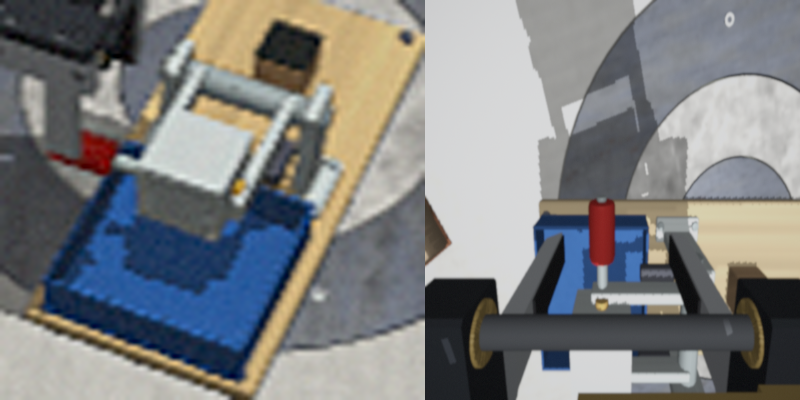

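The mould has dropped back onto the stop, and no casting shows in the tray around the block. I'll regrip, lift, and look underneath before knocking again.

Emit:
arm_command(steps=[[1, 0, -12.9, 0, 0], [1, 0, -12.9, 22, 0], [1, 0, -12.9, 44, 0], [0.15, 0, -12.9, 44, 0], [0.15, 0, -12.9, 44, 0], [0.15, 0, -12.9, 44, 0], [0.15, 0, -12.9, 44, 0], [0.15, 0, -12.9, 44, 0], [0.15, 0, -12.9, 44, 0], [0.15, 0, -12.9, 44, 0], [0.15, 0, -12.9, 44, 0], [0.15, 0, -12.4, 35, 0], [0.15, 0, -11, 25, 0], [0.15, 0, -6.9, 14, 0], [0.15, 0, 0, 0, 0], [0.15, 0, 0, 0, 0]])

```text
clock: 12.32
eef_pos: [544.1, 66.1, 124.3]
eef_rot: [-3.141, 0.001, 2.884]
wrist_force: [-2.8, -8.6, 1.7]
finger_gap: 23.1
finger_force: 25.0
```

```bash
python3 -c "
from h import *
look('k2.png')"
```

```text
[(0.34, array([306., 196.,  78.,  81.]))]
[]
side orange 0 
wrist orange 0 
12.525 [-2.73266241 -8.23876452  1.9102826 ] 23.19779118288297
```

View pics/k2.png

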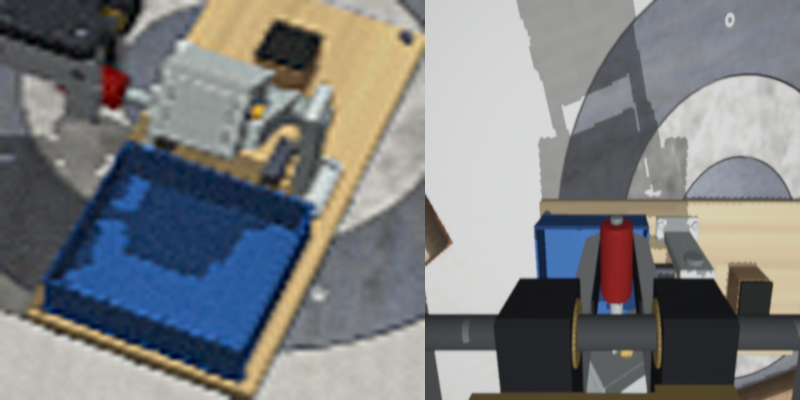

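With the mould lifted, the whole tray floor is visible and empty, so the casting is still stuck. Second knock, then regrip, lift and look.

Emit:
arm_command(steps=[[1, 0, 0, 0, 0], [1, 0, 0, 0, 0], [1, 0, 0, 0, 0], [1, 0, 0, 0, 0], [1, 0, 0, 0, 0], [1, 0, -12.9, 0, 0], [1, 0, -12.9, 22, 0], [1, 0, -12.9, 44.5, 0], [0.15, 0, -12.9, 44.5, 0], [0.15, 0, -12.9, 44.5, 0], [0.15, 0, -12.9, 44.5, 0], [0.15, 0, -12.9, 44.5, 0], [0.15, 0, -12.9, 44.5, 0], [0.15, 0, -12.9, 44.5, 0], [0.15, 0, -12.9, 44.5, 0], [0.15, 0, -12.4, 35, 0], [0.15, 0, -11, 25, 0], [0.15, 0, -6.9, 14, 0], [0.15, 0, 0, 0, 0], [0.15, 0, 0, 0, 0]])

```text
clock: 15.02
eef_pos: [543.5, 65.2, 124.3]
eef_rot: [-3.139, -0.001, 2.884]
wrist_force: [-9.6, -12.7, 5.8]
finger_gap: 23.2
finger_force: 25.0
```

```bash
python3 -c "
from h import *
look('k3.png')"
```

```text
[]
[]
side orange 0 
wrist orange 0 
15.225 [ -8.82692047 -13.68640414   7.12081559] 23.219581658317356
```

View pics/k3.png

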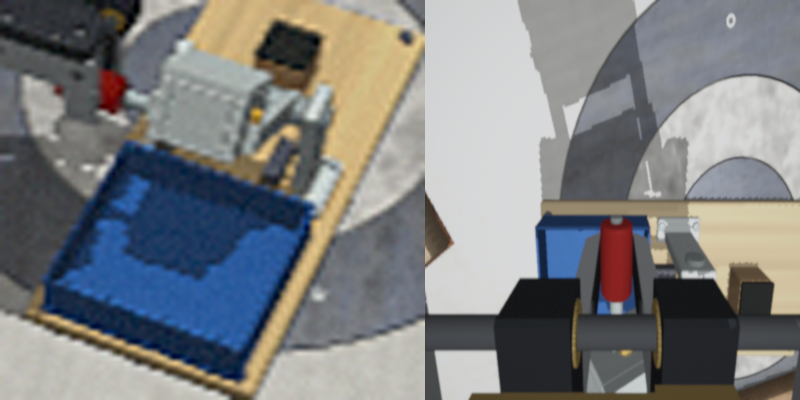

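The tray is still empty, so a third knock follows, with a small correction for the side load. From here I'll check the tray numerically by counting non-blue pixels inside its outline.

Emit:
arm_command(steps=[[1, 0, 0, 0, 0], [1, 0, 0, 0, 0], [1, 0, 0, 0, 0], [1, 0, 0, 0, 0], [1, 0, 0, 0, 0], [1, 1, -13.5, 0, 0], [1, 1, -13.5, 22, 0], [1, 1, -13.5, 44.5, 0], [0.15, 1, -13.5, 44.5, 0], [0.15, 1, -13.5, 44.5, 0], [0.15, 1, -13.5, 44.5, 0], [0.15, 1, -13.5, 44.5, 0], [0.15, 1, -13.5, 44.5, 0], [0.15, 1, -13.5, 44.5, 0], [0.15, 1, -13.5, 44.5, 0], [0.15, 1, -13, 35, 0], [0.15, 1, -11.5, 25, 0], [0.15, 1, -7.5, 14, 0], [0.15, 1, -1, -0.5, 0], [0.15, 1, -1, -0.5, 0]])

```text
clock: 17.73
eef_pos: [542.6, 65.6, 124.8]
eef_rot: [-3.141, -0.0, 2.884]
wrist_force: [-7.2, -3.8, 0.5]
finger_gap: 23.5
finger_force: 25.0
```

```bash
cat >> h.py <<'E'
def tray(n):
    poly=np.array([[135,165],[300,210],[235,345],[60,285]])
    def f(s):
        h=cv2.cvtColor(s,cv2.COLOR_BGR2HSV);k=np.zeros(h.shape[:2],np.uint8);cv2.fillPoly(k,[poly],1)
        b=(abs(h[...,0].astype(int)-110)>15)&(k>0);ys,xs=np.nonzero(b);return b.sum(),(xs.mean().round(),ys.mean().round(),np.median(s[b],0)) if len(xs) else ""
    print("ref",f(cv2.imread("pics/k3.png")[:, :425]));print("now",f(cv2.imread("pics/"+n)[:, :425]))
E
python3 -c "
from h import *
look('k4.png');tray('k4.png')"
```

```text
[(0.7, array([295., 204.,  13.,  14.]))]
[(0.75, array([264., 318.,  21.,  24.])), (0.2, array([285., 320.,  85., 187.]))]
side orange 131 (np.float64(34.770992366412216), np.float64(46.343511450381676))
wrist orange 14 (np.float64(265.35714285714283), np.float64(308.7142857142857))
17.925 [-6.45977337 -3.57130851  1.21481105] 23.099289097456708
ref (np.int64(0), '')
now (np.int64(4030), (np.float64(176.0), np.float64(233.0), array([ 10.,  65., 123.])))
```

View pics/k4.png

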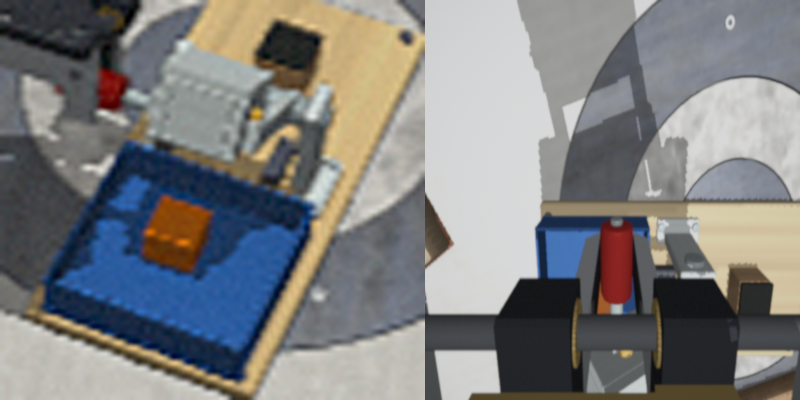

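The casting lies in the tray (side crop 178,232) after the third knock and the mould is empty. I'm swinging it back now.

Emit:
arm_command(steps=[[0.15, 0, 6.9, -9.1, 0], [0.15, 0, 17.4, -19.6, 0], [0.15, 0, 29.5, -28.1, 0], [0.15, 0, 42.9, -34.4, 0], [0.15, 0, 57.2, -38.2, 0], [0.15, 0, 72, -39.5, 0], [0.15, 0, 86.8, -38.2, 0], [0.15, 0, 101.1, -34.4, 0], [0.15, 0, 114.5, -28.1, 0], [0.15, 0, 126.6, -19.6, 0], [0.15, 0, 137.1, -9.1, 0], [0.15, 0, 145.6, 3, 0], [0.15, 0, 149, 9.6, 0], [0.15, 0, 151.9, 16.4, 0], [0.15, 0, 154.1, 23.5, 0], [0.15, 0, 155.7, 30.7, 0], [0.15, 0, 156.4, 35.1, 0], [0.15, 0, 156.7, 38.1, 0], [0.15, 0, 156.9, 40, 0], [0.15, 0, 156.9, 41, 0]])

```text
clock: 20.42
eef_pos: [582.9, 217.9, 82.7]
eef_rot: [3.141, 0.0, 2.884]
wrist_force: [-0.6, 5.1, -3.3]
finger_gap: 23.3
finger_force: 25.0
```

Emit:
arm_command(steps=[[0.15, 0, 0, 1, 0], [0.15, 0, 0, 2, 0], [0.15, 0, 0, 3, 0], [0.15, 0, 0, 4, 0], [0.15, 0, 0, 4.5, 0], [0.15, 0, 0, 4.5, 0], [0.15, 0, 0, 4.5, 0]])

```text
clock: 21.3
eef_pos: [583.1, 217.9, 80.5]
eef_rot: [3.14, 0.001, 2.884]
wrist_force: [-10.5, 3.6, 17.0]
finger_gap: 23.0
finger_force: 25.0
```

Emit:
arm_command(steps=[[0.15, 0, 0, -1, 0], [0.15, 0, 0, -1, 0], [1, 0, 0, -1, 0], [1, 0, 0, -1, 0], [1, 0, 0, -1, 0], [1, 0, 0, -1, 0], [1, 0, 0, -1, 0], [1, 0, 0, -1, 0], [1, 0, 0, -20, 0], [1, 0, 0, -50, 0], [1, 0, 0, -90, 0], [1, 0, 0, -130, 0], [1, 0, 0, -130, 0]])

```text
clock: 22.92
eef_pos: [584.0, 217.5, 212.8]
eef_rot: [3.138, 0.006, 2.884]
wrist_force: [0.1, 0.7, 0.1]
finger_gap: 93.7
finger_force: 0.0
```

```bash
python3 - <<'E'
from h import *
st=monitor.read_state();print(st["clock"],st["eef_pos"],st["wrist_force"],st["finger_gap"])
c=imaging.camera("side");t=imaging.camera("wrist")
cv2.imwrite("pics/e.png",np.hstack([cv2.resize(c["img"][140:240,260:345,::-1],(340,400)),cv2.resize(t["img"][:,:,::-1],(400,400))]))
E
```

```text
22.925 [583.99917086 217.52532986 212.8216081 ] [0.09038989 0.68184042 0.05392664] 93.68630204227047
```

View pics/e.png

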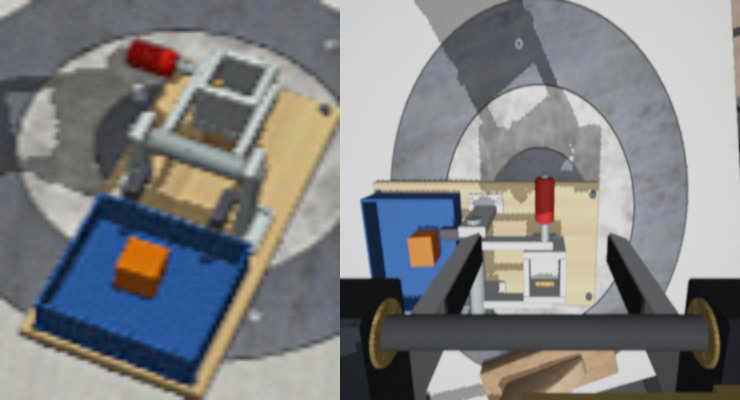

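The empty mould is upright on its rest, the casting lies in the tray at (140,267), and the gripper is clear.

```bash
python3 -c "
from cell import job
print(job.sign_off())"
```

```text
the job is handed in; nothing more can be done
None
```

The casting came loose on the third knock and lies in the blue tray; the empty mould is back on its upright rest and released, and the job was handed in at about 23 s.

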